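# Sweep clay offcuts from the plaster slab into the scrap tray

### The arm

A 7-joint arm with a two-finger parallel gripper is mounted at the origin on the work surface. World frame = base frame: x ahead of the robot, y to its left, z up, the work surface at z = 0. Lengths are in m, angles in rad, forces in N, time in s.
With the tool pointing down it reaches from about 0.425 to 0.825 m from the base axis. Payload 3.6 kg.
Tool frame: the origin (TCP) lies where the fingers leave the gripper's body, on its centre line; the fingertips stand 73 mm ahead of it and the grasp point (between the pads) lies 54 mm ahead of it; z points along the fingers, y is the line along which they close (so a half turn about z gives the same grasp; the last joint's range is limited). The gripper opens to 85 mm and grips with 20 to 120 N. Pads are 22 mm wide; open, the fingers measure 114 mm over their backs; the gripper's body (76 mm by 85 mm) begins 54 mm behind the grasp point. The pads swing forward as they close: fully open they stand 13 mm farther back than shut.
Start: joints at [-0.026, 0.615, -0.013, 1.423, 0.008, 1.103, -0.04], TCP at [0.65, 0, 0.304] pointing down, gripper open.
Joint ranges: [-3.12, 3.12], [-0.3, 2.06], [-1.34, 1.32], [0.26, 2.42], [-1.36, 4.5], [0.01, 1.98], [-2.84, 2.84]. Speed limits (rad/s): [2.79, 2.79, 3.14, 3.14, 3.14, 3.14, 3.14].

### API

Orientations are given as a unit quaternion [x, y, z, w].
In Python, from station import arm, snapshot, camera_info, ticket gives the robot as it stands. Calls block until the motion is done:
- arm.movep(position, orientation): joint-space move of the TCP to a pose.
- arm.line_to(position, velocity=0.15, ori=None): straight line of the TCP; ori=None keeps the orientation; velocity is the mean speed in m/s.
- arm.move_j(angles): joint-space move.
- arm.move_gripper(opening, effort=None): opening from 0.0 (shut) to 1.0 (fully open); effort is the grip in N (None keeps the last); returns when the fingers have stopped.
- arm.pause(seconds).
- arm.ik(position, orientation): joint angles nearest the present ones, or None.
- snapshot(name): name is "scene" or "side" or "wrist"; returns the picture (420x560x3 uint8, blue, green, red); there is no depth.
- camera_info(name): a dict with "fx", "fy", "cx", "cy" (pixels), "R" (3x3) and "t" (3): a world point X has camera coordinates R X + t; the wrist camera has in their place "T_tool_cam" (4x4, takes a point from camera to tool coordinates, whose origin is the TCP and whose axes are the flange's). Camera axes: x right, y down, z forward; pixel columns grow to the right and rows downward; lengths in m; the calibration is good to about 2 mm. A picture is of the moment at which its call begins: read the wrist's pose just before it. camera_info takes no time and is no camera call.
A pose or a line that the arm cannot do raises arm.MotionError and nothing moves.
- ticket.finish_job(): hands the job in; it is judged then, once.
Readings, each from a call of its own:
- arm.read_time(): time.
- arm.read_joint_positions(): joint angles.
- arm.read_dq(): joint speeds.
- arm.read_effort(): joint torques, N m.
- arm.read_tool_pos(): TCP position.
- arm.read_eef_rot(): TCP orientation.
- arm.read_ft_force(): force on the tool from outside, world axes, zero at the start.
- arm.read_wrist_torque(): the same for the moment, N m.
- arm.read_opening(): opening from 0.0 (shut) to 1.0 (fully open).
- arm.read_finger_force(): force on a finger pad.
Only numpy, scipy, OpenCV 4.12 (cv2) and the standard library are available. Lean on these libraries where they do the work, as an engineer would, in place of code of your own. Each camera call takes 0.05 s, during which the arm holds its last target. There are 200 camera calls.

### The job

Push the green scrap tray across the table until it stands flat against the side of the white plaster slab that it faces, then sweep the three grey clay offcuts off that edge of the slab so that all of them lie in the tray, with the tray still against the slab. Dry clay crumbles when it is carried: slide the offcuts along the slab, never pick them up. Leave the terracotta figure where it lies on the slab, and do not shift the wooden caddy.

Things in the scene. Friction and masses are not known exactly. Their poses are not given: they have to be found in the camera images.
- slab: white plaster working slab on a rubber foot, fixed to the table: 300 mm along its x, 200 mm along its y, top 55 mm above the table; origin at the centre of its underside, z up. The offcuts and the figure lie on it in four rows 72 mm apart along its x, one thing to a row, in any order
- tray: loose green plastic scrap tray, open on top: outside 340 mm along its x, 130 mm along its y, 40 mm high, walls and floor 4 mm thick, about 0.5 kg; origin at the centre of its underside, z up. It starts beside the slab, on its +y or its -y side, its near wall 50 to 85 mm from the slab and a little askew. Against the slab means: its long wall within 10 mm of the slab's long side, parallel to it
- offcut_a: dry grey clay offcut, an irregular chunky prism 26 mm high with flat top and underside, about 42 x 40 mm across, lying flat on the slab; origin at its centre (13 mm above the slab), z up; its yaw is arbitrary
- offcut_b: dry grey clay offcut, an irregular chunky prism 26 mm high with flat top and underside, about 40 x 36 mm across, lying flat on the slab; origin at its centre (13 mm above the slab), z up; its yaw is arbitrary
- offcut_c: dry grey clay offcut, an irregular chunky prism 26 mm high with flat top and underside, about 40 x 40 mm across, lying flat on the slab; origin at its centre (13 mm above the slab), z up; its yaw is arbitrary
- figure: finished terracotta-coloured clay figure of a little man lying flat on the slab among the offcuts: 48 mm along its x (across the arms), 75 mm along its y (head to feet), 12 mm thick; origin near its centre, on its underside. To be left alone
- caddy: wooden caddy with a yellow sponge and metal cutters in it, 300 mm along its x, 120 mm along its y, 50 mm high, 1.6 kg; origin at the centre of its underside. It stands on the other side of the slab from the tray. To be left alone
Things that resemble listed ones, but are neither listed nor needed, are in the scene too. What is shaped like the offcut_c but yellow is not meant. What is shaped like the offcut_a but yellow is not meant.

How it is judged:
By the outcome, as a careful person would: the job done as asked, in the order asked, and still so for the second after the job is handed in, with the robot touching nothing.
It also fails if it takes over 64 s, if anything falls off the work surface, if the arm or the gripper's body presses on something with over 40 N, if the wrist force passes 120 N, or if a joint passes its speed limit or range.

## Working session

There is one attempt and no reset: what is moved stays moved. The work goes in short steps, each a Python script; the robot and the scene stay as the last script left them, time stands still between calls to the robot, and variables do not carry over. Pictures are saved under pics/ and viewed, at most 10 in all, crops included, and the job is handed in when it is done.

```bash
ls; mkdir -p pics
python3 - <<'E'
from station import arm, snapshot, camera_info
import cv2,numpy as np
for n in("scene","side","wrist"):
    im=snapshot(n); cv2.imwrite(f"pics/{n}0.png",im)
    print(n,camera_info(n))
print(arm.read_eef_rot(),arm.read_time())
a=cv2.imread("pics/scene0.png");b=cv2.imread("pics/side0.png")
E
```

```text
pics
scene {'fx': 412.32815933496437, 'fy': 412.32815933496437, 'cx': 280.46317625319017, 'cy': 211.99563936867358, 'R': array([[-0.6195143 ,  0.78497675,  0.00367926],
       [ 0.66325861,  0.52594818, -0.53241574],
       [-0.41986908, -0.32739887, -0.84647501]]), 't': array([ 0.34971466, -0.32888135,  1.09698102])}
side {'fx': 404.7698538824017, 'fy': 404.7698538824017, 'cx': 278.70183312403555, 'cy': 208.68952851213183, 'R': array([[-0.99206767, -0.12485278, -0.01461218],
       [-0.05782488,  0.55647536, -0.82884948],
       [ 0.11161548, -0.82142983, -0.55928081]]), 't': array([0.54613015, 0.08370709, 0.79364686])}
wrist {'fx': 371.133974210643, 'fy': 371.133974210643, 'cx': 284.0910668898055, 'cy': 211.5357338910664, 'T_tool_cam': array([[-4.38468399e-04, -9.45438530e-01, -3.25800236e-01,
         8.29260212e-02],
       [ 9.99999728e-01, -6.07830688e-04,  4.18042276e-04,
        -3.85269270e-04],
       [-5.93264656e-04, -3.25799964e-01,  9.45438539e-01,
        -6.96533888e-02],
       [ 0.00000000e+00,  0.00000000e+00,  0.00000000e+00,
         1.00000000e+00]])}
[ 7.07084852e-01  7.07127992e-01 -7.18398979e-04 -7.05654024e-04] 0.15
```

View pics/scene0.png

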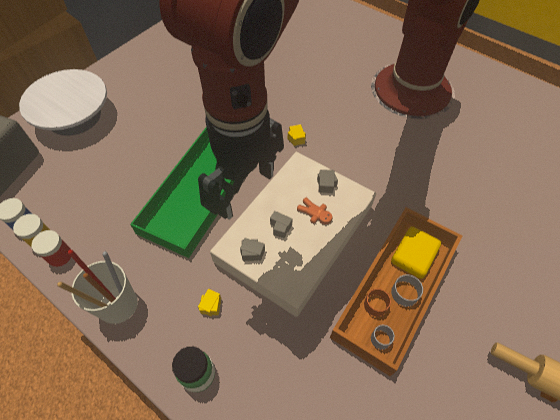

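View pics/side0.png

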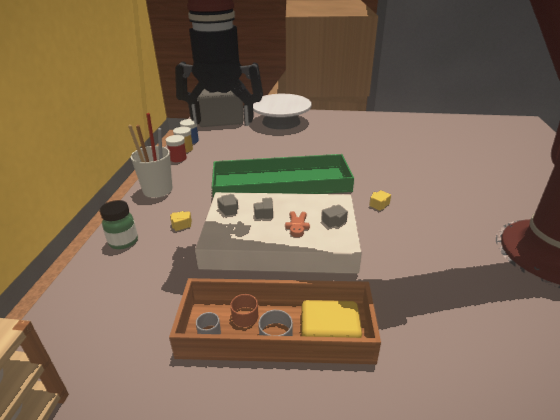

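The tray is on the far side in the side view (-y), with the caddy on +y. The grey offcuts are at scene (327,181), (281,223) and (252,249). The yellow look-alikes at (297,134) and (210,302) aren't meant. I'll enlarge to confirm and measure.

Run:
```python
import cv2
a=cv2.imread("pics/scene0.png")[120:320,130:390];cv2.imwrite("pics/s0c.png",cv2.resize(a,None,fx=3,fy=3,interpolation=cv2.INTER_CUBIC))
a=cv2.imread("pics/side0.png")[145:285,165:405];cv2.imwrite("pics/d0c.png",cv2.resize(a,None,fx=3.3333,fy=3.3333,interpolation=cv2.INTER_CUBIC))
```

```text
(no output)
```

View pics/s0c.png

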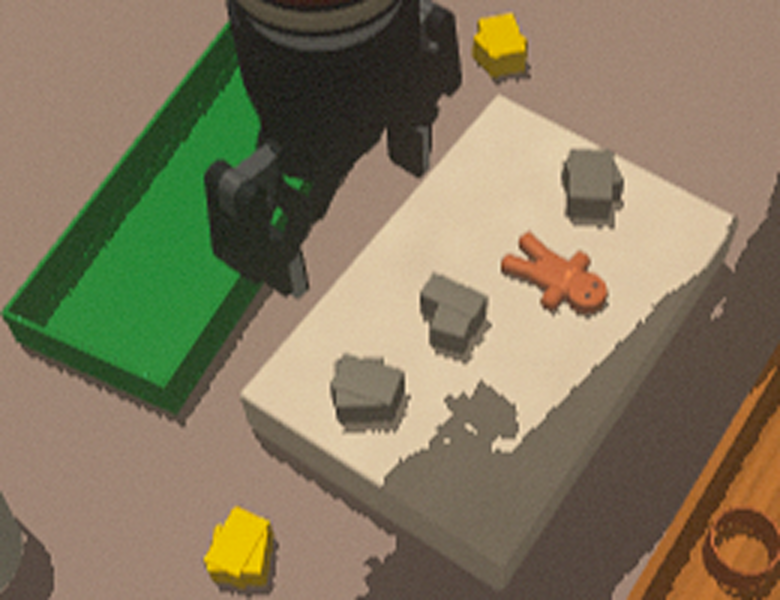

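View pics/d0c.png

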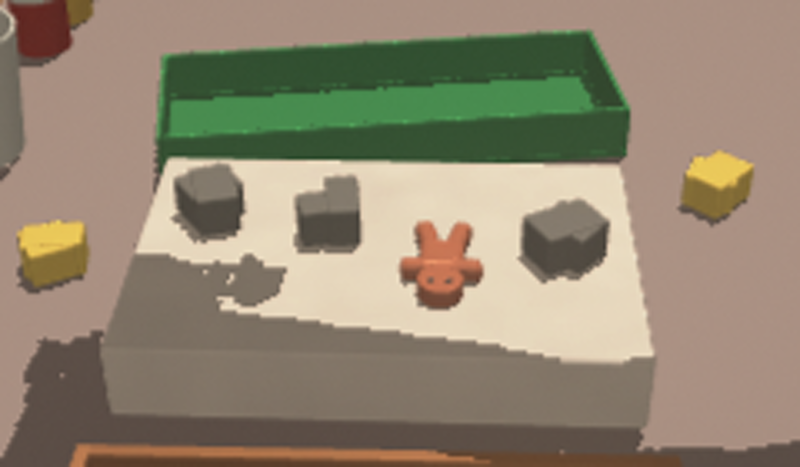

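Both crops agree: along the slab, starting from the robot end, the order is offcut, figure, L-shaped offcut, offcut. The yellow pieces lie on the table beyond both slab ends. Next I fit the poses.

```bash
cat > geo.py <<'E'
import numpy as np
from scipy.optimize import least_squares
from station import camera_info
C={n:camera_info(n) for n in("scene","side")}
def back(n,u,v,z):
    c=C[n];R,t=c["R"],c["t"];o=-R.T@t
    d=R.T@np.array([(u-c["cx"])/c["fx"],(v-c["cy"])/c["fy"],1]);return (o+d*(z-o[2])/d[2])[:2]
S=lambda u,v,z:back("scene",130+u/3,120+v/3,z)
D=lambda u,v,z:back("side",165+u/3.3333,145+v/3.3333,z)
def fit(P,L):
    P=np.array(P);L=np.array(L)
    def f(q):
        c,s=np.cos(q[2]),np.sin(q[2]);return (L@np.array([[c,s],[-s,c]])+q[:2]-P).ravel()
    r=least_squares(f,[.65,-.1,0],loss="soft_l1",f_scale=.004);return r.x,(f(r.x)*1000).round(1).reshape(-1,2)
E
python3 - <<'E'
from geo import *
np.set_printoptions(precision=4,suppress=True)
s=.055
P=[S(500,97,s),S(735,217,s),S(243,397,s),D(170,158,s),D(622,163,s),D(653,358,s),D(103,347,s)]
L=[(-.15,-.1),(-.15,.1),(.15,-.1),(.15,-.1),(-.15,-.1),(-.15,.1),(.15,.1)]
q,r=fit(P,L);print("slab",q,r.tolist())
t=.04
P=[D(163,57,t),D(590,33,t),D(628,105,t),D(160,140,t),S(5,315,t),S(165,388,t)]
L=[(.17,-.065),(-.17,-.065),(-.17,.065),(.17,.065),(.17,-.065),(.17,.065)]
k,r=fit(P,L);print("tray",k,r.tolist())
c,sn=np.cos(q[2]),np.sin(q[2]);Rm=np.array([[c,sn],[-sn,c]])
for n,a,b,z in[("near",(592,165),(567,222),.081),("L",(455,292),(330,195),.081),("far",(367,375),(210,182),.081),("fig",(560,275),(441,265),.067),("y1",(500,32),(720,165),.026),("y2",(240,537),(53,235),.026)]:
    A,B=S(*a,z),D(*b,z);print(n,A,B,"slabframe",Rm@((A+B)/2-q[:2]))
A=[Rm@(D(*p,.06)-q[:2]) for p in((401,268),(482,268),(441,305),(425,225),(458,225))];print(A)
E
```

```text
slab [0.5443 0.0261 0.0782] [[-3.3, -5.2], [-3.9, 3.1], [0.6, -3.0], [5.3, -1.4], [1.5, -0.9], [-2.4, 3.3], [2.7, 4.1]]
tray [ 0.5702 -0.208   0.2313] [[3.6, -3.4], [-0.3, -8.4], [-3.4, 4.9], [3.8, 1.0], [-0.4, -0.6], [-2.6, 3.6]]
near [0.4331 0.0177] [0.4371 0.0257] slabframe [-0.1092  0.0042]
L [0.5705 0.0073] [0.5772 0.0117] slabframe [ 0.0282 -0.0188]
far [0.6505 0.0019] [0.6518 0.005 ] slabframe [ 0.1048 -0.0309]
fig [0.5107 0.0479] [0.507  0.0559] slabframe [-0.0333  0.0285]
y1 [ 0.3321 -0.1345] [ 0.3309 -0.1357] slabframe [-0.2247 -0.1441]
y2 [ 0.7636 -0.0077] [ 0.7626 -0.0062] slabframe [ 0.2156 -0.05  ]
[array([-0.0119,  0.0266]), array([-0.0585,  0.0254]), array([-0.0352,  0.0605]), array([-0.0249, -0.0174]), array([-0.0447, -0.0179])]
```

```bash
cat > rob.py <<'E'
import numpy as np
from scipy.spatial.transform import Rotation as Ro
from station import arm,snapshot,camera_info,ticket
SL=np.array([.5443,.0261,.0782]); TR=np.array([.5702,-.2080,.2313])
def w(q,x,y,z): 
    p=Ro.from_euler("z",q[2]).apply([x,y,0]); return [q[0]+p[0],q[1]+p[1],z]
def ori(yaw): return (Ro.from_euler("z",yaw)*Ro.from_quat([2**-.5,2**-.5,0,0])).as_quat().tolist()
E
python3 - <<'E'
from rob import *
import cv2
o=ori(TR[2]); o2=ori(SL[2]); Z=.074
arm.movep(w(TR,0,-.125,.2),o); arm.line_to(w(TR,0,-.125,Z),.15)
f0=np.array(arm.read_ft_force())
arm.line_to(w(TR,0,-.078,Z),.08)
arm.line_to(w(SL,.0075,-.262,Z),.05,o2)
y=-.262; 
while y<-.232:
    y+=.003; arm.line_to(w(SL,.0075,y,Z),.04); f=np.array(arm.read_ft_force())-f0
    print(round(y,3),f.round(1),np.round(arm.read_tool_pos(),4))
    if np.linalg.norm(f[:2])>12: break
arm.line_to(w(SL,.0075,y-.03,Z),.1); arm.line_to(w(SL,.0075,y-.04,.22),.25)
im=snapshot("side");cv2.imwrite("pics/side1.png",im)
cv2.imwrite("pics/d1c.png",cv2.resize(im[145:285,165:405],None,fx=3.3333,fy=3.3333,interpolation=cv2.INTER_CUBIC))
print(arm.read_time())
E
```

```text
-0.259 [ 0.1 -0.6  0.2] [ 0.5721 -0.2318  0.0741]
-0.256 [ 0.2 -1.1  0.4] [ 0.5719 -0.2288  0.0741]
-0.253 [-0.  -2.4  0.8] [ 0.5716 -0.2255  0.0742]
-0.25 [ 0.7 -0.6  1.6] [ 0.5714 -0.2223  0.0741]
-0.247 [ 0.7 -1.9  1.8] [ 0.5712 -0.2192  0.0741]
-0.244 [ 0.  -5.2  2.2] [ 0.5705 -0.2177  0.0741]
-0.241 [-1.1 -7.3  1.2] [ 0.5699 -0.2171  0.0742]
-0.238 [  0.6 -10.8  -0.9] [ 0.5698 -0.2168  0.0742]
-0.235 [  1.6 -15.3  -2.6] [ 0.5697 -0.2166  0.0744]
7.8667
```

View pics/d1c.png

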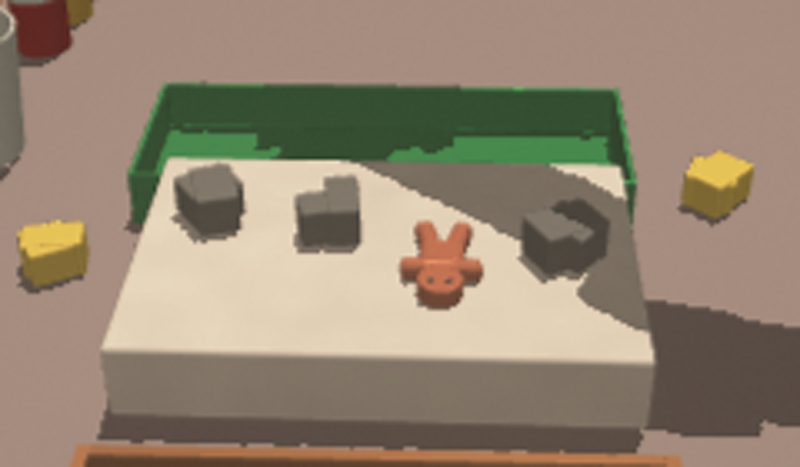

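The tray is aligned flat against the slab; its ends at crop (130,175) and (635,180) are symmetric, and the contact force rose at a standstill. Now I sweep the far offcut first and check it.

```bash
cat >> rob.py <<'E'
def sweep(x,y,yend=-.114,z=.134,v=.07):
    o=ori(SL[2])
    arm.movep(w(SL,x,y+.05,.20),o); arm.line_to(w(SL,x,y+.05,z),.15)
    f0=np.array(arm.read_ft_force()); m=0
    arm.line_to(w(SL,x,-.085,z),v); f=np.array(arm.read_ft_force())-f0
    arm.line_to(w(SL,x,yend,z),.05)
    print("push f",f.round(1),"end",(np.array(arm.read_ft_force())-f0).round(1),np.round(arm.read_tool_pos(),4))
    arm.line_to(w(SL,x,yend+.02,z),.15);arm.line_to(w(SL,x,yend+.02,.20),.2)
E
python3 - <<'E'
from rob import *
import cv2
print(arm.ik(w(SL,-.109,.056,.134),ori(SL[2])),arm.ik(w(SL,-.109,-.114,.134),ori(SL[2])))
arm.line_to(w(SL,.0075,-.26,.25),.2)
arm.move_gripper(.24)
sweep(.104,-.031)
arm.movep(w(SL,.028,.031,.22),ori(SL[2]))
im=np.hstack([snapshot("side")[120:300,150:420],snapshot("scene")[120:300,120:390]])
cv2.imwrite("pics/c2.png",cv2.resize(im,None,fx=1.48,fy=1.48,interpolation=cv2.INTER_CUBIC))
print(arm.read_time(),arm.read_opening())
E
```

```text
[-0.23824393  0.58396884  0.02836149  2.19106244 -0.04357945  0.36706444
 -0.09570084] [ 0.16013676  0.59796523  0.00673348  2.14494733 -0.00976417  0.39870769
  0.25290024]
push f [-0.3 -0.8 -0.6] end [-0.5 -0.4  0.2] [ 0.6569 -0.0792  0.134 ]
14.4333 0.24236313595379283
```

View pics/c2.png

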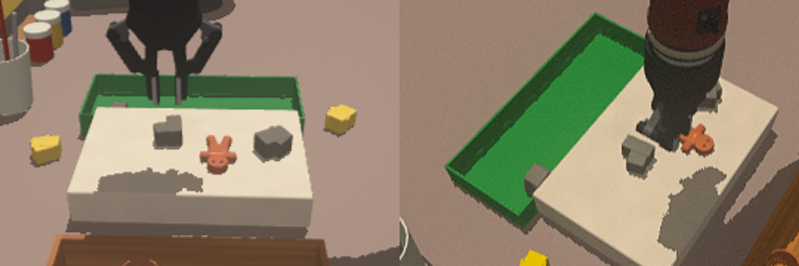

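The first offcut has dropped off the edge, at scene crop (537,180), close to the tray's near wall. I'll sweep the other two a bit further, then inspect.

Run:
```python
from rob import *
import cv2
sweep(.028,-.019,-.13)
sweep(-.109,.004,-.13)
arm.movep(w(SL,-.06,.09,.30),ori(SL[2]))
im=snapshot("scene")[120:320,120:386];cv2.imwrite("pics/c3.png",cv2.resize(im,None,fx=3,fy=3,interpolation=cv2.INTER_CUBIC))
im=snapshot("side");cv2.imwrite("pics/c3d.png",cv2.resize(im[145:285,165:405],None,fx=3.3333,fy=3.3333,interpolation=cv2.INTER_CUBIC))
print(arm.read_time())
```

```text
push f [-0.9  0.5  0.2] end [-1.5  0.7  0.9] [ 0.5824 -0.1007  0.134 ]
push f [0.4 0.3 0. ] end [-0.2  0.8 -0.1] [ 0.4458 -0.1116  0.134 ]
25.3167
```

View pics/c3.png

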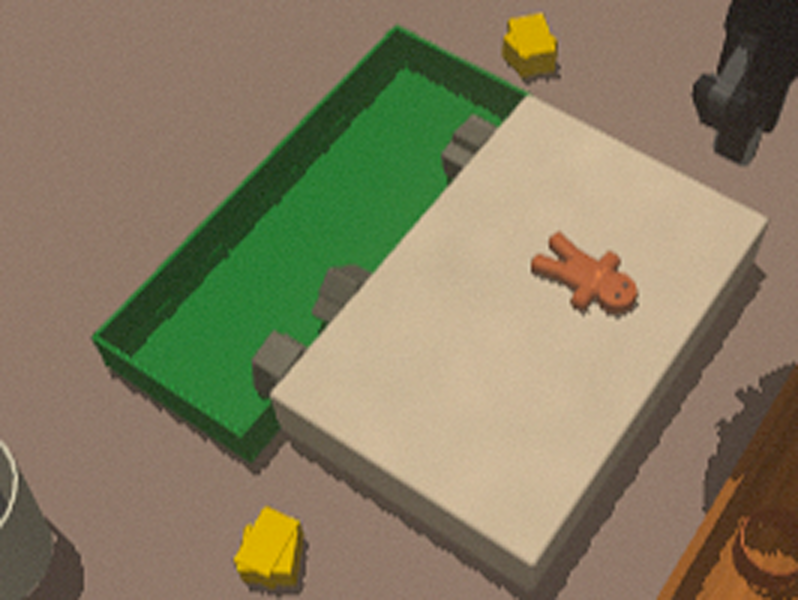

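All three have dropped into the tray area, at (470,145), (343,290) and (278,360), but they sit close to the near wall. The figure is unmoved. I'll look straight down at the wall with the wrist camera.

Run:
```python
from rob import *
import cv2
arm.movep(w(SL,.0,-.205,.33),ori(SL[2]))
p=arm.read_tool_pos();r=arm.read_eef_rot()
im=snapshot("wrist");np.save("w.npy",np.r_[p,r]);print(p,r,arm.read_time())
cv2.imwrite("pics/w4.png",cv2.resize(im,None,fx=1.42,fy=1.42,interpolation=cv2.INTER_CUBIC))
```

```text
[ 0.56045083 -0.17612851  0.32968767] [ 6.77928955e-01  7.35126584e-01  6.32962057e-04 -9.14896395e-04] 26.525
```

View pics/w4.png

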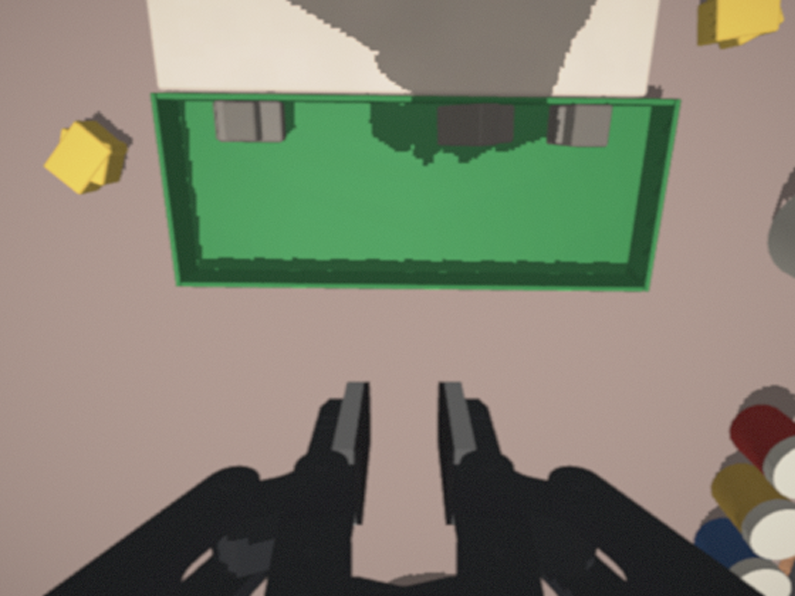

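All three offcuts are fully inside the tray, standing on the floor by its near wall at (250,120), (475,125) and (580,125). I'll check the tray-slab gap numerically before handing in.

Run:
```python
from rob import *
a=np.load("w.npy");c=camera_info("wrist");T=c["T_tool_cam"];R=Ro.from_quat(a[3:]).as_matrix()
o=R@T[:3,3]+a[:3]
def b(u,v,z):
    d=R@T[:3,:3]@[(u/1.42-c["cx"])/c["fx"],(v/1.42-c["cy"])/c["fy"],1];return (o+d*(z-o[2])/d[2])[:2]
t=[b(153,94,.04),b(680,100,.04)];s=[b(157,90.5,.055),b(648,96.5,.055)]
dt,ds=t[1]-t[0],s[1]-s[0];n=np.array([-ds[1],ds[0]])/np.hypot(*ds)
print(np.hypot(*dt),np.hypot(*ds),np.degrees(np.arctan2(dt[1],dt[0])-np.arctan2(ds[1],ds[0])),[(n@(s[0]-p))*1000 for p in t])
```

```text
0.33571175235635115 0.299100632648816 0.043328601336884834 [np.float64(1.436473384786929), np.float64(1.1825992003504198)]
```

The gap is about 1.3 mm and the tray is parallel to within 0.05°. The measured lengths, 336 and 299 mm, match the given sizes.

```bash
python3 -c "
from station import ticket
print(ticket.finish_job())"
```

```text
the job is handed in; nothing more can be done
None
```

The job is handed in: the tray stands flat against the slab (gap about 1 mm), all three grey offcuts were slid off that edge into it, the figure stayed where it lay, and the caddy was never approached.

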